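# Short spin in the microcentrifuge

## Task

The tubes are loaded: give them a short spin in the small centrifuge, working with the closed fingertips only, since nothing here needs grasping or lifting. First push the open lid down at its blue thumb pad until the catch snaps and it is fully shut, then press the raised, white-marked end of the red power rocker so that it snaps over to on, and last press the green short-spin key fully down and finish while still holding it down. Neither power nor spin may come on before its turn, the grey lid-release key stays unpressed, and the rack, vials and dropper bottle beside the machine stay where they are.

Things in the scene. Friction and masses are not known exactly. Their poses are not given: they have to be found in the camera images.
- centrifuge: White microcentrifuge, fixed to the bench by its feet, 180 mm deep, 165 mm wide, 115 mm high with the lid shut. Origin: centre of its underside; its x points from the console at the front to the hinge at the back, y to its left side, z up. The sloping black console (15 deg, rising towards +x) covers x -90 to -38 mm; flat deck at z 95 mm behind it. On the console from left to right: red rocker at y +50 mm, green key at y 0, grey key at y -50 mm.
- lid_pad (a point): Centre of the top face of the blue thumb pad (14 x 44 mm) at the free front edge of the lid, moving with the lid. Lies 111 mm from the hinge line and 18 mm above it (along the lid's own normal). The lid's edge lies 11 mm farther out. Axes are the lid's: x points to the hinge, z out of the lid's upper face.
- lid_hinge (a point): Middle of the lid's hinge line, at the back of the machine, 97 mm above the bench. The hinge line runs along the centrifuge's y axis.
- lid (a joint): Opening angle of the lid, rad: 0 shut, 1.35 widest. It stays at any angle where it is left (stiff hinge, about 1 N at the pad to move it). At about 0.08 a striker under it meets a spring roller: a push of about 5 N (up to 8) at the pad snaps it past, and the roller then keeps the lid shut. Snapped shut it reads under 0.02; merely resting on the roller, over 0.06.
- rocker_on (a point): Point on the top face of the rocker's left (+y) end, 13 mm from its pivot, on the half that stands raised while it is off and carries a white line; moves with the rocker. The rocker is red, 18 x 34 mm, V-shaped, long along the centrifuge's y, in a grey bezel; its pivot lies at the bezel's centre and runs up the console's slope. Each half is 17 mm long.
- rocker (a joint): Angle of the power rocker, rad: 0 off (left end raised), 0.3 on (left end down). It snaps over centre: about 2 N on the left end's tip starts it, past 0.15 it goes over by itself and stays. The end goes down about 4 mm.
- spin_key_top (a point): Centre of the top face of the round green short-spin key, 18 mm across, standing 7 mm proud of the console; moves with it. Its z axis is the console's normal.
- spin_key (a joint): Travel of the green key, m: 0 up, 0.0035 fully down. It moves along the console's normal against a spring: about 1 N to start, 3.5 N fully down; it springs up when let go.
- open_key_top (a point): Centre of the top face of the round grey lid-release key, same size as the green one. Not to be pressed.
- open_key (a joint): Travel of the grey key, m: 0 up, 0.0035 fully down.
- tube_rack: Loose blue tube rack, 58 x 110 x 26 mm (37 mm with its tubes), standing lengthwise along the machine's right side. Origin: centre of its underside. Bystander.
- vial_a: Small glass vial with a black cap, 27 mm across, 56 mm high, loose. Origin: centre of its underside. Bystander.
- vial_b: Small glass vial with a light grey cap, 27 mm across, 56 mm high, loose. Origin: centre of its underside. Bystander.
- dropper: Small glass dropper bottle with a red bulb, 42 mm across, 119 mm high, loose. Origin: centre of its underside. Bystander.

How it is judged:
By the outcome, as a careful person would: the job done as asked, in the order asked, and still so for the second after the job is handed in, while the arm keeps its last pose, push and grip.
It also fails if it takes over 45 s, if anything falls off the work surface, if the arm or the gripper's body presses on something with over 40 N, if the wrist force passes 120 N, or if a joint passes its speed limit or range.

## Robot

A 6-joint arm with a two-finger parallel gripper is mounted at the origin on a cart in front of the work surface, level with it; the furniture and walls round the work are solid. World frame = base frame: x ahead of the robot, y to its left, z up, the work surface at z = 0. Lengths are in m, angles in degrees, forces in N, time in s.
With the tool pointing down it reaches from about 0.4 to 0.825 m from the base axis. Payload 7 kg.
Tool frame: the origin (TCP) lies between the finger pads; the fingertips stand 19 mm ahead of it and the grasp point (between the pads) is the TCP; y points along the fingers, x is the direction in which the jaws open and shut, and the axes are right-handed (so a half turn about y gives the same grasp; the last joint's range is limited). The gripper opens to 88 mm and grips with 3 to 60 N. Pads are 19 mm wide; open, the fingers measure 130 mm over their backs; the gripper's body (78 mm by 193 mm) begins 47 mm behind the grasp point.
Start: joints at [-53.509, 20.546, 0.682, 0, -70.136, -16.507], TCP at [0.231, -0.634, 0.246] pointing down, gripper open.
Joint ranges: [-176.03, 176.03], [-82.01, 121.73], [-58.28, 71.71], [-173.87, 95.51], [-174.79, -0.11], [-173.66, 173.66]. Speed limits (degrees/s): [136.94, 136.94, 172.46, 180, 180, 180].

## Interface

Orientations are given as [roll, pitch, yaw] about the fixed x, y, z axes, in that order (R = Rz(yaw) Ry(pitch) Rx(roll)).
In Python, from plant import r gives the robot as it stands. The module is installed in compiled form; this text tells all that it offers.
- The arm moves only by the tool jog_arm, never from a script. Its argument "steps" is a list of rows, each a list of 5 numbers: the closure, from 0 (fully open) to 1 (shut), then the shift along the tool's x, y, z in m, then the turn about the tool's y in degrees. In form: [[jaw, x, y, z, turn], ...]. A call has 1 to 12 rows; each row shifts and turns the commanded pose from where the row before left it, along the tool's axes as they then stand; what a row does not reach is not made up. A row lasts 1/12 s, in which the tool goes at most 41.7 mm and 7.16 degrees, less where a joint would pass 70% of its speed; a pose out of reach is approached as far as the arm can. A call with a gripper value outside its range is refused whole. The fingers move at their own pace and stop on an object; "squeeze" is the grip in N (left out, the last holds). Time passes only in rows, so rows that do not move let the fingers close. It gives the time, the measured TCP pose, the force and the opening at its end, in the units of the state.
- r.get_state(): the state, without advancing time (a new reading comes with each control period).
- r.capture(name): name is "scene" or "top" or "wrist"; returns a dict with "image" (400x640x3 uint8, red, green, blue), "vfov" (degrees; the focal length in pixels is half the picture's height over the tangent of half this angle, whatever the lens; pixels are square), "cx", "cy" (the principal point, pixels), "R" (3x3) and "t" (3): a world point X has camera coordinates R X + t; the wrist camera has in their place "tool_from_camera" (4x4, takes a point from camera to tool coordinates, whose origin is the TCP and whose axes are the tool frame's). Camera axes: x right, y down, z forward; pixel columns grow to the right and rows downward; lengths in m; the calibration is good to about 2 mm. A picture is of the moment at which its call begins: read the wrist's pose just before it. There is no depth.
- r.close_job(): hands the job in, once; it reports no verdict.
The state is a dict: "time_s": time; "joints": joint angles; "qd": joint speeds; "joint_torque": joint torques, N m; "tcp_pos": TCP position; "eef_rot": TCP orientation; "contact_force": force on the tool from outside, world axes, zero at the start; "moment": the same for the moment, N m; "gripper_width": finger opening in m.
Only numpy, scipy, OpenCV 4.12 (cv2) and the standard library are available. Lean on these libraries where they do the work, as an engineer would, in place of code of your own. Each camera call takes 0.05 s, during which the arm holds its last target.

## Working session

There is one attempt and no reset: what is moved stays moved. The work goes in short steps, Python scripts to look and compute and a tool call to move; the robot and the scene stay as the last step left them, time stands still between calls to the robot, and variables do not carry over. Pictures are saved under pics/ and viewed, and the job is handed in when it is done.

Besides the shell and the picture viewer there is one more tool, called after "Call:" in YAML: its name, and indented under it one key for each argument. jog_arm: Moves the arm, as the interface text tells. Its arguments: {"type":"object","properties":{"steps":{"type":"array","items":{"type":"array","items":{"type":"number"}}},"squeeze":{"type":"number"}},"required":["steps"]}

```bash
mkdir -p pics; cat > h.py <<'E'
import numpy as np,cv2,pickle
from plant import r
def snap(n,f):
    c=r.capture(n); cv2.imwrite('pics/'+f+'.png',c['image'][:,:,::-1]); pickle.dump(c,open('pics/'+f+'.pkl','wb')); return c
E
python3 - <<'E'
from h import *
print(r.get_state())
for n in('scene','top','wrist'):
    c=snap(n,n+'0'); print({k:v for k,v in c.items() if k!='image'})
E
```

```text
{'time_s': 0.0, 'joints': array([-5.35062730e+01,  2.05907978e+01,  6.33214725e-01, -2.05322577e-02,
       -7.01346291e+01, -1.65056418e+01]), 'qd': array([-0.03633213, -0.03561392, -0.08988833,  0.0624047 ,  0.02561792,
       -0.00985939]), 'joint_torque': array([ 1.42976420e-03, -5.82725823e+01,  2.93052900e+01,  6.99705496e+00,
        6.90956818e-03, -1.80312009e-04]), 'tcp_pos': array([ 0.23054082, -0.6339226 ,  0.2446243 ]), 'eef_rot': array([-8.99923052e+01, -9.38964868e-02,  1.09981086e+02]), 'contact_force': array([-0.32820763,  0.66634814, -0.02553891]), 'moment': array([ 0.0256131 , -0.00757166, -0.02157908]), 'gripper_width': 0.08772169289537059}
{'vfov': 46.90231479171699, 'cx': 312.89780647143846, 'cy': 200.3550587934258, 'R': array([[-0.80412532, -0.59445478, -0.00244731],
       [-0.45508517,  0.61823684, -0.64084374],
       [ 0.38246564, -0.51420494, -0.76766745]]), 't': array([0.43332184, 0.26545169, 0.78199208])}
{'vfov': 55.58368953479045, 'cx': 312.567607894483, 'cy': 199.20677503124162, 'R': array([[-0.0254504 , -0.9986945 , -0.04428959],
       [-0.98895781,  0.03162308, -0.14478407],
       [ 0.14599563,  0.04011572, -0.98847155]]), 't': array([0.08485399, 0.49341335, 0.87741528])}
{'vfov': 68.52889583843942, 'cx': 319.10453947942557, 'cy': 201.97700411096955, 'tool_from_camera': array([[ 9.99999617e-01, -8.12171320e-05, -8.71770308e-04,
        -1.36993334e-03],
       [ 8.18604711e-04, -2.66480133e-01,  9.63840064e-01,
        -1.38836936e-01],
       [-3.10589793e-04, -9.63840408e-01, -2.66479964e-01,
         7.21554863e-02],
       [ 0.00000000e+00,  0.00000000e+00,  0.00000000e+00,
         1.00000000e+00]])}
```

View pics/scene0.png

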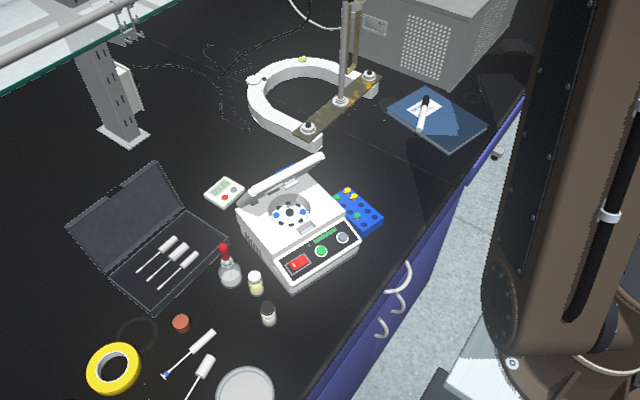

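View pics/top0.png

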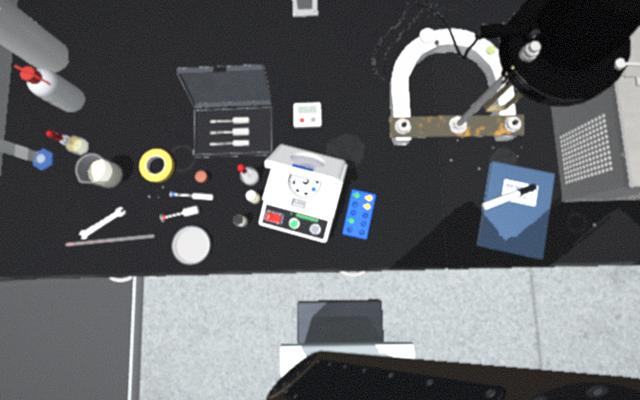

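View pics/wrist0.png

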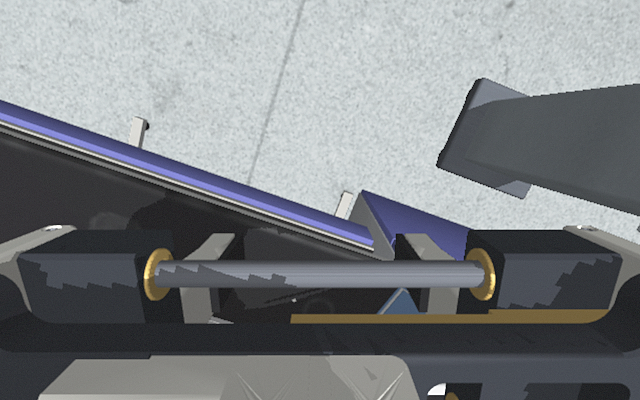

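```bash
python3 - <<'E'
import cv2
a=cv2.imread('pics/scene0.png')[140:310,190:400]; cv2.imwrite('pics/s0z.png',cv2.resize(a,None,fx=3.5,fy=3.5,interpolation=cv2.INTER_CUBIC))
a=cv2.imread('pics/top0.png')[135:255,225:385]; cv2.imwrite('pics/t0z.png',cv2.resize(a,None,fx=5,fy=5,interpolation=cv2.INTER_CUBIC))
E
```

```text
(no output)
```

View pics/s0z.png

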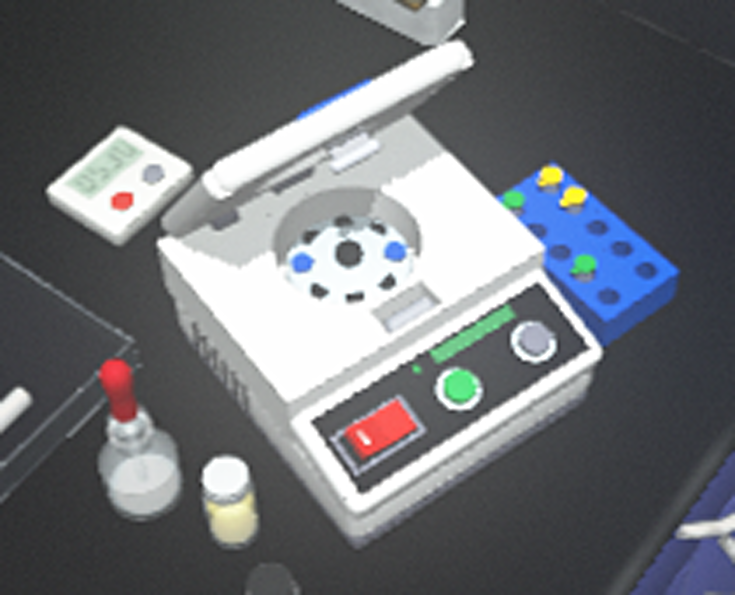

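View pics/t0z.png

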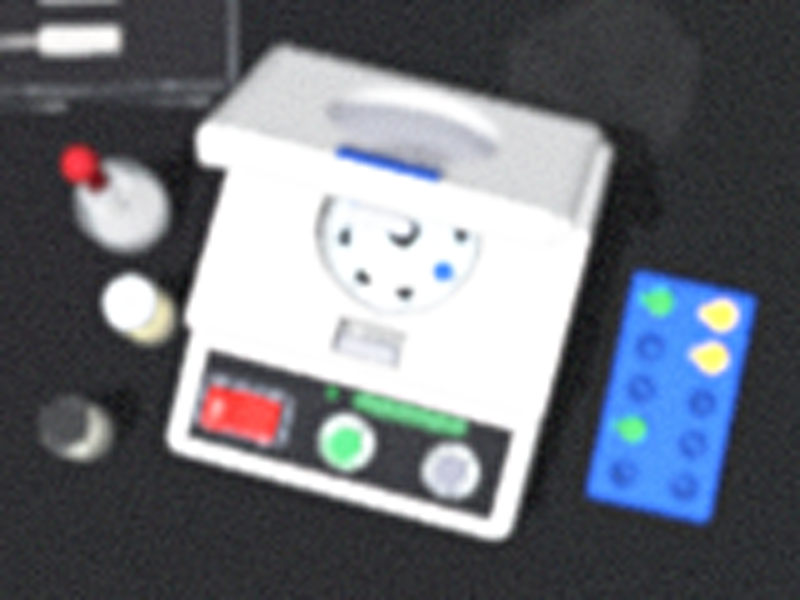

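```bash
cat >> h.py <<'E'
def ray(c,u,v):
    f=200/np.tan(np.radians(c['vfov'])/2)
    d=np.array([(u-c['cx'])/f,(v-c['cy'])/f,1.]); R=np.array(c['R']);t=np.array(c['t'])
    d=R.T@d; return -R.T@t,d/np.linalg.norm(d)
def tri(rs):
    A=sum(np.eye(3)-np.outer(d,d) for o,d in rs); b=sum((np.eye(3)-np.outer(d,d))@o for o,d in rs)
    p=np.linalg.solve(A,b); return p,[np.linalg.norm(np.cross(p-o,d)) for o,d in rs]
def onz(c,u,v,z):
    o,d=ray(c,u,v); return o+d*(z-o[2])/d[2]
def proj(c,X):
    f=200/np.tan(np.radians(c['vfov'])/2); q=np.array(c['R'])@X+c['t']; return f*q[0]/q[2]+c['cx'],f*q[1]/q[2]+c['cy']
def blobs(c,kind,box):
    im=c['image']; h=cv2.cvtColor(im,cv2.COLOR_RGB2HSV).astype(int); H,S,V=h[...,0],h[...,1],h[...,2]
    m={'green':(H>45)&(H<85)&(S>90)&(V>70),'red':((H<8)|(H>172))&(S>120)&(V>80),'blue':(H>105)&(H<130)&(S>120)&(V>50)}[kind].astype(np.uint8)
    x0,x1,y0,y1=box; k=np.zeros_like(m);k[y0:y1,x0:x1]=m[y0:y1,x0:x1]
    n,l,s,ce=cv2.connectedComponentsWithStats(k)
    return [(int(s[i,4]),s[i,:4].tolist(),ce[i].round(2).tolist()) for i in range(1,n) if s[i,4]>4]
E
python3 - <<'E'
from h import *
S=pickle.load(open('pics/scene0.pkl','rb'));T=pickle.load(open('pics/top0.pkl','rb'))
for k in('green','red'):
    print(k,blobs(S,k,(270,365,220,290)),blobs(T,k,(258,335,200,245)))
print('blue',blobs(T,'blue',(285,320,155,180)),blobs(S,'blue',(260,310,150,190)))
E
```

```text
green [(103, [313, 227, 24, 17], [324.76, 234.92]), (67, [317, 246, 9, 9], [320.91, 249.97])] [(7, [290, 212, 3, 3], [291.0, 213.29]), (79, [296, 214, 22, 8], [306.43, 217.65]), (28, [291, 221, 6, 6], [293.5, 223.5])]
red [(165, [289, 255, 20, 16], [298.47, 262.26])] [(112, [266, 212, 15, 11], [272.96, 217.07])]
blue [(33, [293, 165, 19, 6], [302.36, 167.3])] [(32, [275, 162, 21, 12], [285.03, 167.53])]
```

```bash
python3 - <<'E'
from h import *
S=pickle.load(open('pics/scene0.pkl','rb'));T=pickle.load(open('pics/top0.pkl','rb'))
P={}
for n,a,b in[('green',(320.9,250),(293.5,223.5)),('grey',(342.7,237.7),(315.1,229)),('red',(298.5,262.3),(273,217)),
 ('lidL',(190+212/3.5,140+185/3.5),(225+203/5,135+143/5)),('lidR',(190+468/3.5,140+60/3.5),(225+585/5,135+228/5)),
 ('deckFR',(190+540/3.5,140+262/3.5),(225+543/5,135+412/5)),('latch',(190+405/3.5,140+308/3.5),(225+368/5,135+345/5)),
 ('vialg',(190+225/3.5,140+472/3.5),(225+130/5,135+300/5)),('bulb',(190+116/3.5,140+370/3.5),(225+79/5,135+162/5))]:
    p,e=tri([ray(S,*a),ray(T,*b)]); P[n]=p; print(n,p.round(4),np.round(e,4))
d=P['green']-P['grey'];d2=P['red']-P['green'];print(np.linalg.norm(d),np.linalg.norm(d2),[np.degrees(np.arctan2(-q[0],q[1])) for q in(d,d2,P['red']-P['grey'])])
print(np.degrees(np.arctan2(-(P['lidL']-P['lidR'])[0],(P['lidL']-P['lidR'])[1])))
E
```

```text
green [0.4355 0.1145 0.0755] [0.0004 0.0004]
grey [0.4215 0.0653 0.0697] [0. 0.]
red [0.4512 0.161  0.0791] [0. 0.]
lidL [0.5487 0.158  0.196 ] [0.0005 0.0005]
lidR [0.5114 0.0036 0.1774] [0.0002 0.0002]
deckFR [0.4469 0.0222 0.0747] [0.0004 0.0004]
latch [0.4788 0.1009 0.0923] [0.0013 0.0013]
vialg [0.5082 0.2169 0.0551] [0.0002 0.0002]
bulb [0.5622 0.2278 0.1131] [0.0001 0.0001]
0.051499138703541184 0.04912217384306029 [np.float64(-15.862914368489944), np.float64(-18.60669207318801), np.float64(-17.205084353891007)]
-13.605884174020849
```

```bash
python3 - <<'E'
from h import *
S=pickle.load(open('pics/scene0.pkl','rb'));T=pickle.load(open('pics/top0.pkl','rb'))
for n,uv in[('post',(460,125)),('bracketL',(392,138)),('bracketR',(522,135)),('blackhead bottom',(560,98)),('head left',(505,45)),('edge',(350,272)),('box',(555,200)),('notebook',(480,245))]:
    print(n,onz(T,*uv,0.03)[:2].round(3), onz(T,*uv,0.3)[:2].round(3))
print('camT',ray(T,0,0)[0],'camS',ray(S,0,0)[0])
print('post tri',tri([ray(S,340,102),ray(T,460,125)]))
# pad
th=np.radians(-17);ex=np.array([np.cos(th),np.sin(th),0]);ey=np.array([-np.sin(th),np.cos(th),0])
g=np.array([.4355,.1145,.0755])
o,d=ray(T,302.4,167.3); s=-((o-g)@ey)/(d@ey); p=o+s*d; print('pad',p,(p-g)@ex)
E
```

```text
post [ 0.67  -0.297] [ 0.579 -0.199]
bracketL [ 0.643 -0.129] [ 0.56  -0.081]
bracketR [ 0.638 -0.443] [ 0.557 -0.302]
blackhead bottom [ 0.729 -0.544] [ 0.62  -0.373]
head left [ 0.875 -0.425] [ 0.723 -0.289]
edge [ 0.321 -0.013] [0.333 0.001]
box [ 0.477 -0.502] [ 0.443 -0.344]
notebook [ 0.376 -0.319] [ 0.372 -0.215]
camT [0.36202576 0.03394182 0.94249659] camS [0.17016309 0.49558241 0.77148339]
post tri (array([ 0.66720448, -0.29119711,  0.04291704]), [np.float64(0.002022471592112711), np.float64(0.0020224715921125956)])
pad [0.53809014 0.08313505 0.19550866] 0.10727766027427567
```

Call:
jog_arm:
  steps:
    - [1,0,-0.03,0,0]
    - [1,0,-0.04,0,0]
    - [1,0.025,-0.02,-0.02,0]
    - [1,0.027,0,-0.023,0]
    - [1,0.027,0,-0.023,0]
    - [1,0.027,0,-0.023,0]
    - [1,0.027,0,-0.023,0]
    - [1,0.027,0,-0.023,0]
    - [1,0.027,0,-0.023,0]
    - [1,0.027,0,-0.023,0]
    - [1,0.027,0,-0.023,0]
    - [1,0.027,0,-0.023,0]
  squeeze: 20

```text
time_s: 1.15
tcp_pos: [0.3524, -0.3032, 0.3355]
eef_rot: [-90.0, 0.0, 110.0]
contact_force: [0.8, 1.1, -0.4]
gripper_width: 0.013
```

Call:
jog_arm:
  steps:
    - [1,0,0,0,7]
    - [1,0,0,0,7]
    - [1,0,0,0,7]
    - [1,0,0,0,7]
    - [1,0,0,0,7]
    - [1,0,0,0,2]
    - [1,0.036,0,-0.003,0]
    - [1,0.036,0,-0.003,0]
    - [1,0.036,0,-0.003,0]
    - [1,0.036,0,-0.003,0]
    - [1,0.036,0,-0.003,0]
    - [1,0.036,0,-0.003,0]

```text
time_s: 2.15
tcp_pos: [0.4328, -0.1019, 0.3357]
eef_rot: [-90.0, -0.0, 73.0]
contact_force: [0.5, -0.7, -0.0]
gripper_width: 0.0006
```

```bash
python3 - <<'E'
from h import *
s=r.get_state();print(s['tcp_pos'],s['eef_rot'],s['gripper_width'],s['joints'])
c=snap('wrist','w1')
E
```

```text
[ 0.43282016 -0.10193472  0.33570823] [-9.00230123e+01 -2.11851545e-02  7.29776673e+01] 0.000591982813369536 [ 1.22937363e+01 -4.85350589e+00 -1.77498009e+01 -7.39192597e-03
 -7.70732672e+01 -1.19314422e+02]
```

View pics/w1.png

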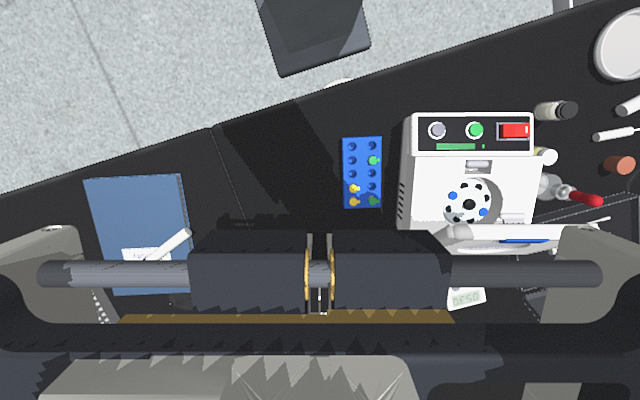

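```bash
cat >> h.py <<'E'
def Rt(s):
    from scipy.spatial.transform import Rotation as Ro
    return Ro.from_euler('xyz',s['eef_rot'],degrees=True).as_matrix()
def snapw(f):
    s=r.get_state(); c=r.capture('wrist'); M=np.eye(4);M[:3,:3]=Rt(s);M[:3,3]=s['tcp_pos'];M=M@np.array(c['tool_from_camera'])
    c['R']=M[:3,:3].T;c['t']=-M[:3,:3].T@M[:3,3]
    cv2.imwrite('pics/'+f+'.png',c['image'][:,:,::-1]); pickle.dump(c,open('pics/'+f+'.pkl','wb')); return c
E
python3 - <<'E'
from h import *
W=snapw('w2')
print([blobs(W,k,(400,545,100,165)) for k in('green','red')],blobs(W,'blue',(490,560,225,260)))
cv2.imwrite('pics/w2z.png',cv2.resize(W['image'][100:260,390:590,::-1],None,fx=3.7,fy=3.7,interpolation=cv2.INTER_CUBIC))
E
```

```text
[[(149, [465, 123, 15, 13], [472.25, 128.62]), (268, [432, 142, 40, 7], [451.83, 145.13]), (14, [478, 143, 3, 5], [479.07, 145.14])], [(372, [498, 122, 28, 15], [511.1, 129.5])]] [(191, [495, 238, 49, 5], [518.48, 239.7])]
```

View pics/w2z.png

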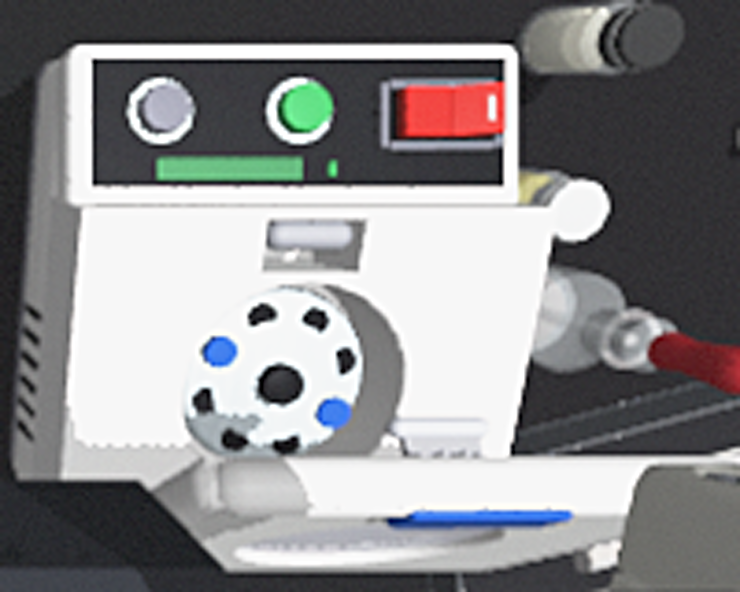

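```bash
python3 - <<'E'
from h import *
S,T,W=[pickle.load(open('pics/%s.pkl'%n,'rb')) for n in('scene0','top0','w2')]
P={}
for n,a,b,w in[('green',(320.9,250),(293.5,223.5),(472.25,128.6)),('grey',(342.7,237.7),(315.1,229),(434.9,128.6)),
 ('pad',None,(302.4,167.3),(518.5,239.7)),('latch',(190+405/3.5,140+308/3.5),(225+368/5,135+345/5),(390+313/3.7,100+245/3.7)),('bulb',(190+116/3.5,140+370/3.5),(225+79/5,135+162/5),None),('dark vial cap',None,(225+70/5,135+420/5),(390+650/3.7,100+38/3.7)),('white cap',(190+225/3.5,140+472/3.5),(225+130/5,135+300/5),(390+580/3.7,100+210/3.7))]:
    p,e=tri([ray(c,*q) for c,q in((S,a),(T,b),(W,w)) if q]); P[n]=p; print(n,p.round(4),np.round(e,4))
d=P['green']-P['grey'];print(np.linalg.norm(d),np.degrees(np.arctan2(-d[0],d[1])))
# console rim edges in wrist view: front-edge angle
a,b=[onz(W,390+x/3.7,100+y/3.7,0.07) for x,y in((80,46),(505,46))];d=b-a;print('edge',np.degrees(np.arctan2(-d[0],d[1])),np.linalg.norm(d))
a,b=[onz(W,390+x/3.7,100+y/3.7,0.09) for x,y in((95,186),(503,186))];d=b-a;print('edge',np.degrees(np.arctan2(-d[0],d[1])),np.linalg.norm(d))
E
```

```text
green [0.4359 0.1137 0.0733] [0.0008 0.001  0.0008]
grey [0.4214 0.0658 0.0709] [0.0003 0.0006 0.0005]
pad [0.5386 0.083  0.1946] [0.0003 0.0003]
latch [0.4799 0.1003 0.091 ] [0.0008 0.002  0.0015]
bulb [0.5622 0.2278 0.1131] [0.0001 0.0001]
dark vial cap [0.451  0.2446 0.0587] [0.0001 0.0001]
white cap [0.5083 0.2168 0.0551] [0.0002 0.0003 0.0002]
0.050116891917155626 -16.860713742160733
edge -16.943916935989 0.15147601616449327
edge -16.95138110577023 0.14294685080114938
```

```bash
python3 - <<'E'
from h import *
S,T,W=[pickle.load(open('pics/%s.pkl'%n,'rb')) for n in('scene0','top0','w2')]
th=np.radians(-16.9);ex=np.array([np.cos(th),np.sin(th),0]);ey=np.array([-np.sin(th),np.cos(th),0])
g=np.array([.4359,.1137,.0733])
def m(n,p): print(n,p.round(4),'rel green',round((p-g)@ex*1000,1),round((p-g)@ey*1000,1))
for z in(.097,.115): m('lidbackL',onz(T,225+285/5,135+45/5,z)); m('lidbackR',onz(T,225+605/5,135+130/5,z))
for q in((165,230),(163,245)): m('scene hingeL',onz(S,190+q[0]/3.5,140+q[1]/3.5,.097))
m('front bot',onz(S,190+357/3.5,140+545/3.5,0.0))
m('front top L rim',onz(T,225+172/5,135+445/5,.065));m('front R',onz(T,225+505/5,135+535/5,.065))
m('lid edge L',tri([ray(T,225+203/5,135+143/5),ray(S,190+212/3.5,140+185/3.5)])[0])
m('pad',np.array([.5386,.083,.1946]))
m('bulb',np.array([.5622,.2278,.1131]));m('white cap',np.array([.5083,.2168,.0551]));m('dark cap',np.array([.451,.2446,.0587]))
E
```

```text
lidbackL [0.6181 0.1357 0.097 ] rel green 168.0 74.0
lidbackR [ 0.5724 -0.0102  0.097 ] rel green 166.7 -78.9
lidbackL [0.6127 0.1335 0.115 ] rel green 163.4 70.3
lidbackR [ 0.568  -0.0093  0.115 ] rel green 162.1 -79.3
scene hingeL [0.6136 0.1392 0.097 ] rel green 162.6 76.0
scene hingeL [0.6074 0.1475 0.097 ] rel green 154.3 82.2
front bot [0.4485 0.1875 0.    ] rel green -9.4 74.3
front top L rim [0.4372 0.1951 0.065 ] rel green -22.4 78.2
front R [0.3913 0.0412 0.065 ] rel green -21.6 -82.3
lid edge L [0.5487 0.158  0.196 ] rel green 95.1 75.2
pad [0.5386 0.083  0.1946] rel green 107.2 0.5
bulb [0.5622 0.2278 0.1131] rel green 87.7 145.9
white cap [0.5083 0.2168 0.0551] rel green 39.3 119.7
dark cap [0.451  0.2446 0.0587] rel green -23.6 129.6
```

Call:
jog_arm:
  steps:
    - [1,0.0346,0,-0.0125,0]
    - [1,0.0346,0,-0.0125,0]
    - [1,0.0346,0,-0.0125,0]
    - [1,0.0346,0,-0.0125,0]
    - [1,0.0346,0,-0.0125,0]
    - [1,0.0346,0,-0.0125,0]
    - [1,0,0.02,0,0]
    - [1,0,0.03,0,0]
    - [1,0,0.03,0,0]
    - [1,0,0.025,0,0]
    - [1,0,0,0,0]

```text
time_s: 3.17
tcp_pos: [0.5623, 0.0719, 0.225]
eef_rot: [-89.6, 0.3, 72.9]
contact_force: [-2.2, -0.2, -0.9]
gripper_width: 0.0005
```

```bash
cat >> h.py <<'E'
th=np.radians(-16.9);ex=np.array([np.cos(th),np.sin(th),0]);ey=np.array([-np.sin(th),np.cos(th),0])
g=np.array([.4359,.1137,.0733])
def where():
    s=r.get_state();p=s['tcp_pos']; R=Rt(s); tip=p+R[:,1]*.019
    f=s['contact_force']; print('t',round(s['time_s'],2),'rel green ex,ey',((tip-g)@ex*1000).round(1),((tip-g)@ey*1000).round(1),'tip z',(tip[2]*1000).round(1),'rot',s['eef_rot'].round(2),'F ex ey z',(f@ex).round(2),(f@ey).round(2),f[2].round(2))
E
python3 - <<'E'
from h import *
where()
snap('scene','s2');T=snap('top','t2')
cv2.imwrite('pics/s2z.png',cv2.resize(cv2.imread('pics/s2.png')[120:310,190:400],None,fx=3,fy=3))
E
```

```text
t 3.17 rel green ex,ey 132.9 -3.3 tip z 206.0 rot [-89.56   0.28  72.93] F ex ey z -2.03 -0.83 -0.94
```

View pics/s2z.png

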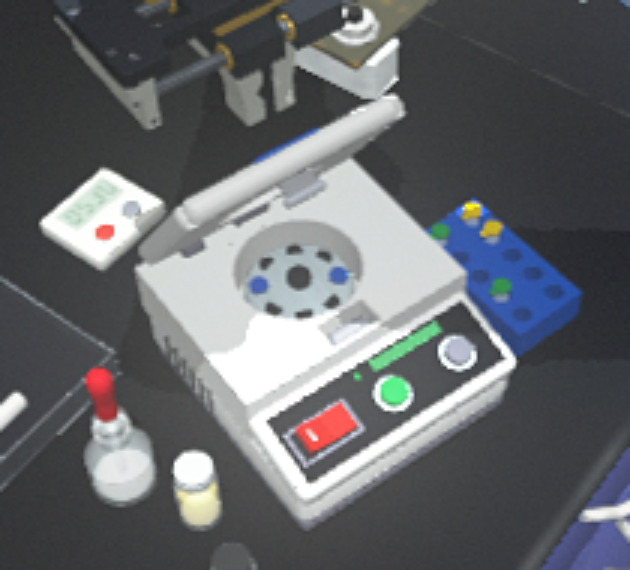

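```bash
python3 - <<'E'
from h import *
s=r.get_state();R=Rt(s);tip=s['tcp_pos']+R[:,1]*.019
for f,b in(('s2',(200,120,330,200)),('t2',(225,60,385,255))):
    c=pickle.load(open('pics/%s.pkl'%f,'rb')); k=5 if f=='s2' else 3.5
    im=cv2.resize(cv2.imread('pics/%s.png'%f)[b[1]:b[3],b[0]:b[2]],None,fx=k,fy=k)
    for dx,dz,col in((0,0,(0,0,255)),(.02,.0095,(0,255,0)),(.02,-.0095,(0,255,0)),(-.02,.0095,(0,255,0)),(-.02,-.0095,(0,255,0))):
        u,v=proj(c,tip+R[:,0]*dx+R[:,2]*dz); cv2.circle(im,(int((u-b[0])*k),int((v-b[1])*k)),3,col,-1)
    cv2.imwrite('pics/%sd.png'%f,im)
E
```

```text
(no output)
```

View pics/s2d.png

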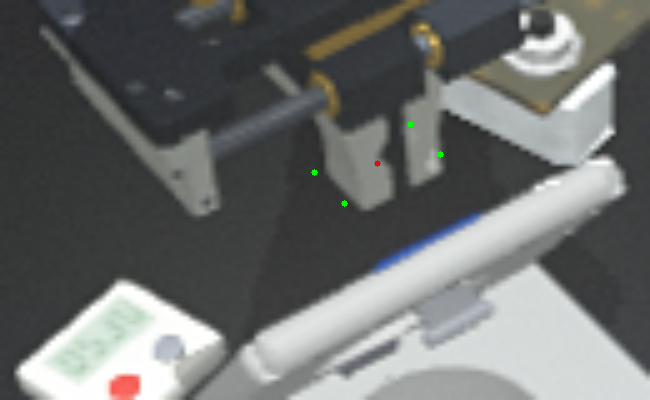

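View pics/t2d.png

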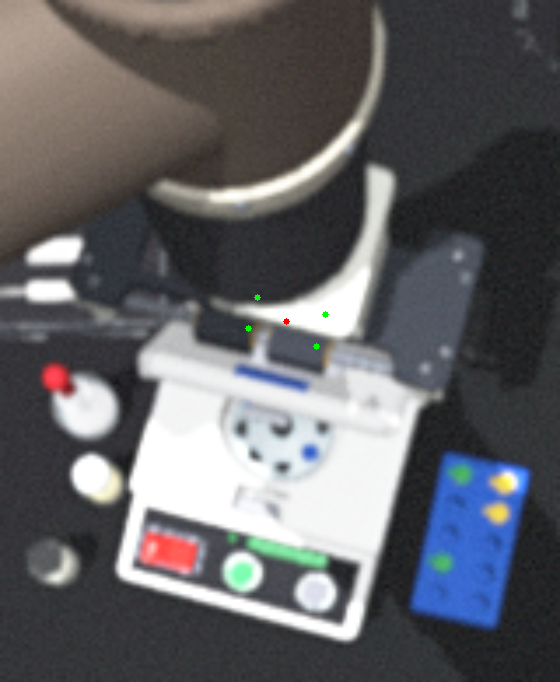

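```bash
python3 - <<'E'
from h import *
where()
px,pz=132.9,206
for t in(55,50,45,40,35,30,25,20,16,12,9,6):
    a=np.radians(t);c,s=np.cos(a),np.sin(a); d=0 if t>=30 else 6.5*(1-t/30)
    x=157-(111+d)*c+18*s+9.5; z=97+(111+d)*s+18*c
    print(t,round(x,1),round(z,1),'row z(mm)',round(px-x,1),'y',round(pz-z,1)); px,pz=x,z
E
```

```text
t 3.27 rel green ex,ey 135.7 -1.9 tip z 211.6 rot [-89.95   0.09  72.99] F ex ey z 0.45 0.58 0.24
55 117.6 198.3 row z(mm) 15.3 y 7.7
50 108.9 193.6 row z(mm) 8.6 y 4.6
45 100.7 188.2 row z(mm) 8.2 y 5.4
40 93.0 182.1 row z(mm) 7.7 y 6.1
35 85.9 175.4 row z(mm) 7.1 y 6.7
30 79.4 168.1 row z(mm) 6.5 y 7.3
25 72.5 160.7 row z(mm) 6.8 y 7.4
20 66.3 152.6 row z(mm) 6.2 y 8.1
16 61.8 145.7 row z(mm) 4.5 y 6.9
12 57.9 138.5 row z(mm) 4.0 y 7.2
9 55.2 132.9 row z(mm) 2.7 y 5.6
6 52.8 127.0 row z(mm) 2.4 y 5.8
```

Call:
jog_arm:
  steps:
    - [1,0.002,0.013,0.01,0]
    - [1,0,0,0.008,0]
    - [1,0,0.005,0.009,0]
    - [1,0,0.005,0.008,0]
    - [1,0,0.006,0.008,0]
    - [1,0,0.007,0.007,0]
    - [1,0,0.007,0.007,0]
    - [1,0,0,0,0]

```text
time_s: 3.93
tcp_pos: [0.5093, 0.0915, 0.1861]
eef_rot: [-89.9, 0.1, 73.0]
contact_force: [-0.9, 0.5, -0.8]
gripper_width: 0.0004
```

```bash
python3 - <<'E'
from h import *
where()
snap('scene','s3')
cv2.imwrite('pics/s3z.png',cv2.resize(cv2.imread('pics/s3.png')[120:310,190:400],None,fx=3,fy=3))
where()
E
```

```text
t 3.93 rel green ex,ey 76.7 0.1 tip z 167.1 rot [-8.988e+01  7.000e-02  7.300e+01] F ex ey z -1.01 0.18 -0.79
t 3.98 rel green ex,ey 77.6 0.4 tip z 167.8 rot [-8.993e+01  6.000e-02  7.303e+01] F ex ey z -0.01 -0.39 1.28
```

View pics/s3z.png

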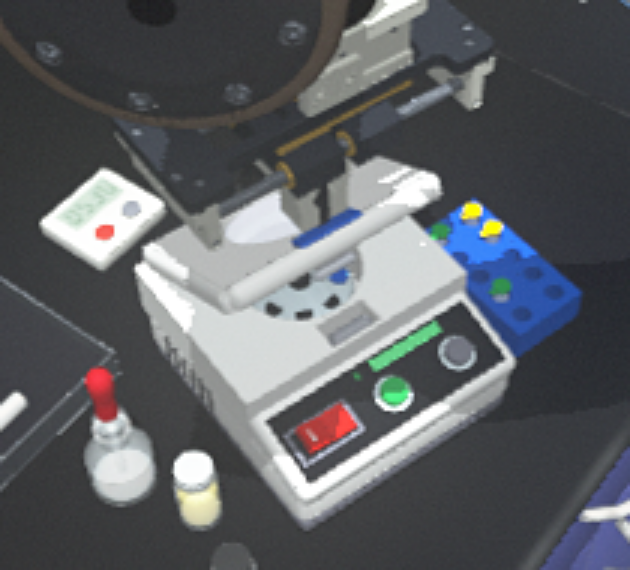

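```bash
python3 - <<'E'
from h import *
c=pickle.load(open('pics/s3.pkl','rb'))
print(blobs(c,'blue',(280,325,180,206)))
k=6;b=(270,170,350,230)
im=cv2.resize(c['image'][b[1]:b[3],b[0]:b[2],::-1],None,fx=k,fy=k,interpolation=cv2.INTER_CUBIC)
tip=g+.0772*ex; tip[2]=.1675
for dx,dz,col in((0,0,(0,0,255)),(.018,.0095,(0,255,0)),(.018,-.0095,(0,255,0)),(-.018,.0095,(0,255,0)),(-.018,-.0095,(0,255,0))):
    u,v=proj(c,tip+ey*dx-ex*dz); cv2.circle(im,(int((u-b[0])*k),int((v-b[1])*k)),2,col,-1)
cv2.imwrite('pics/s3d.png',im)
for u,v in((299.5,197),(300,195)):
    o,d=ray(c,u,v); s=-((o-g)@ey)/(d@ey); p=o+s*d; print('pad',p,(p-g)@ex)
E
```

```text
[(85, [288, 190, 22, 12], [298.44, 195.55])]
pad [0.4968805  0.09517271 0.16225337] 0.06373290013867786
pad [0.49518214 0.09568871 0.16924877] 0.06195787991606868
```

View pics/s3d.png

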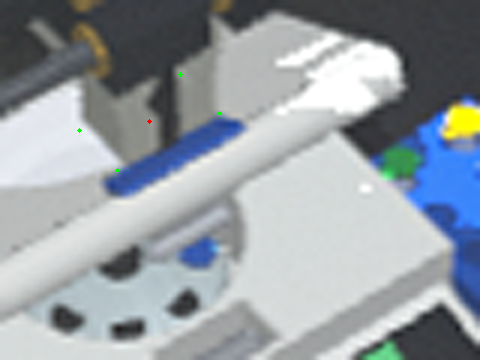

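Call:
jog_arm:
  steps:
    - [1,0,-0.008,0.008,0]
    - [1,0,0.006,0.004,0]
    - [1,0,0.008,0.002,0]
    - [1,0,0.008,0.002,0]
    - [1,0,0.006,0.002,0]
    - [1,0,0.006,0.002,0]
    - [1,0,0.006,0.002,0]
    - [1,0,0.005,0.002,0]
    - [1,0,0.005,0.002,0]
    - [1,0,0.002,0.002,0]
    - [1,0,0,0,0]

```text
time_s: 4.9
tcp_pos: [0.4843, 0.0997, 0.1431]
eef_rot: [-90.0, 0.0, 73.0]
contact_force: [-1.2, 0.2, 0.8]
gripper_width: 0.0006
```

```bash
python3 - <<'E'
from h import *
where()
c=snap('scene','s4')
where();where()
k=4.5;b=(240,150,400,270)
cv2.imwrite('pics/s4z.png',cv2.resize(c['image'][b[1]:b[3],b[0]:b[2],::-1],None,fx=k,fy=k,interpolation=cv2.INTER_CUBIC))
E
```

```text
t 4.9 rel green ex,ey 50.4 0.7 tip z 124.1 rot [-8.998e+01  3.000e-02  7.299e+01] F ex ey z -1.22 -0.18 0.83
t 4.95 rel green ex,ey 50.5 0.8 tip z 124.5 rot [-8.999e+01  1.000e-02  7.300e+01] F ex ey z -0.27 -0.31 -0.29
t 4.95 rel green ex,ey 50.5 0.8 tip z 124.5 rot [-8.999e+01  1.000e-02  7.300e+01] F ex ey z -0.27 -0.31 -0.29
```

View pics/s4z.png

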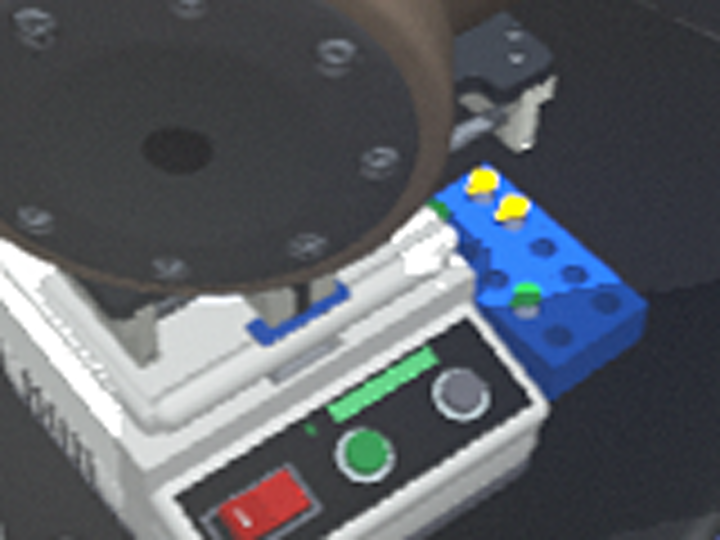

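Call:
jog_arm:
  steps:
    - [1,0,0.002,0.001,0]
    - [1,0,0.002,0,0]
    - [1,0,0.002,0,0]
    - [1,0,0.002,0,0]
    - [1,0,0,0,0]
    - [1,0,0,0,0]

```text
time_s: 5.45
tcp_pos: [0.4836, 0.1, 0.1354]
eef_rot: [-90.0, 0.0, 73.0]
contact_force: [-0.4, -0.4, -0.0]
gripper_width: 0.0005
```

```bash
python3 - <<'E'
from h import *
where()
E
```

```text
t 5.45 rel green ex,ey 49.6 0.7 tip z 116.4 rot [-8.999e+01  1.000e-02  7.298e+01] F ex ey z -0.29 -0.52 -0.03
```

Call:
jog_arm:
  steps:
    - [1,0,0.0015,0,0]
    - [1,0,0,0,0]
    - [1,0,0,0,0]

```text
time_s: 5.7
tcp_pos: [0.4838, 0.1, 0.1343]
eef_rot: [-90.0, -0.0, 73.0]
contact_force: [-0.5, -1.1, 3.0]
gripper_width: 0.0005
```

Call:
jog_arm:
  steps:
    - [1,0,0.0015,0,0]
    - [1,0,0,0,0]
    - [1,0,0,0,0]

```text
time_s: 5.95
tcp_pos: [0.4839, 0.1001, 0.1339]
eef_rot: [-90.0, -0.0, 73.0]
contact_force: [-6.2, 0.1, 15.5]
gripper_width: 0.0003
```

Call:
jog_arm:
  steps:
    - [1,0,0.0015,0,0]
    - [1,0,0,0,0]
    - [1,0,0,0,0]

```text
time_s: 6.2
tcp_pos: [0.4839, 0.1001, 0.1335]
eef_rot: [-90.1, -0.0, 73.0]
contact_force: [-10.7, -0.1, 27.9]
gripper_width: 0.0005
```

```bash
python3 - <<'E'
from h import *
where()
c=snap('scene','s5');where()
k=4.5;b=(240,150,400,270)
cv2.imwrite('pics/s5z.png',cv2.resize(c['image'][b[1]:b[3],b[0]:b[2],::-1],None,fx=k,fy=k,interpolation=cv2.INTER_CUBIC))
E
```

```text
t 6.2 rel green ex,ey 50.0 0.9 tip z 114.5 rot [-9.008e+01 -3.000e-02  7.304e+01] F ex ey z -10.2 -3.19 27.93
t 6.25 rel green ex,ey 50.0 1.0 tip z 114.6 rot [-9.008e+01 -4.000e-02  7.304e+01] F ex ey z -10.29 -3.1 27.32
```

View pics/s5z.png

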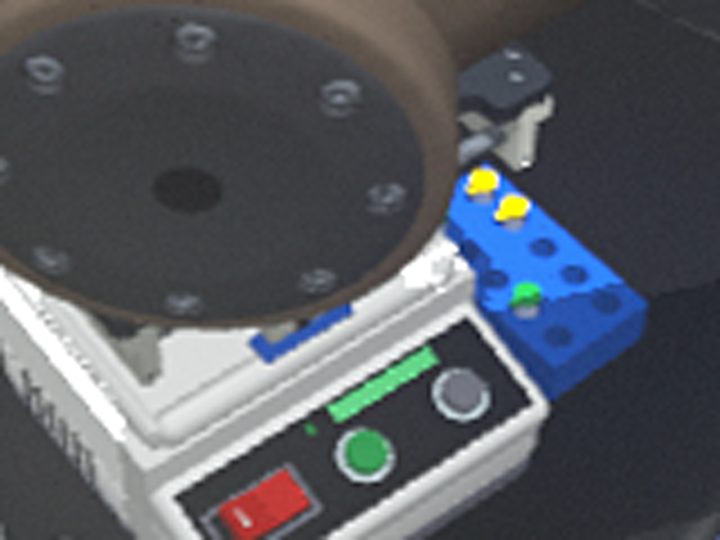

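Call:
jog_arm:
  steps:
    - [1,0,-0.02,0,0]
    - [1,0,-0.03,0,0]
    - [1,0.024,0,0.017,0]
    - [1,0.025,0,0.018,0]
    - [1,0.024,0,0.017,0]
    - [1,0,0.015,0,0]
    - [1,0,0.015,0,0]
    - [1,0,0.015,0,0]
    - [1,0,0,0,0]
    - [1,0,0,0,0]

```text
time_s: 7.08
tcp_pos: [0.455, 0.1847, 0.1356]
eef_rot: [-90.0, 0.1, 73.0]
contact_force: [0.0, 0.3, 0.9]
gripper_width: 0.0005
```

```bash
python3 - <<'E'
from h import *
where()
c=snap('scene','s6');where()
w=snapw('w6');t=snap('top','t6')
k=5;b=(240,190,400,300)
im=cv2.resize(c['image'][b[1]:b[3],b[0]:b[2],::-1],None,fx=k,fy=k,interpolation=cv2.INTER_CUBIC)
s=r.get_state();R=Rt(s);tip=s['tcp_pos']+R[:,1]*.019
for dx,dz,col in((0,0,(0,0,255)),(.018,.0095,(0,255,0)),(.018,-.0095,(0,255,0)),(-.018,.0095,(0,255,0)),(-.018,-.0095,(0,255,0))):
    u,v=proj(c,tip+R[:,0]*dx+R[:,2]*dz); cv2.circle(im,(int((u-b[0])*k),int((v-b[1])*k)),2,col,-1)
cv2.imwrite('pics/s6d.png',im)
E
```

```text
t 7.08 rel green ex,ey -2.4 73.5 tip z 116.6 rot [-89.95   0.1   72.99] F ex ey z -0.05 0.3 0.89
t 7.13 rel green ex,ey -2.0 73.9 tip z 117.4 rot [-9.001e+01  3.000e-02  7.299e+01] F ex ey z 0.5 1.44 1.48
```

View pics/s6d.png

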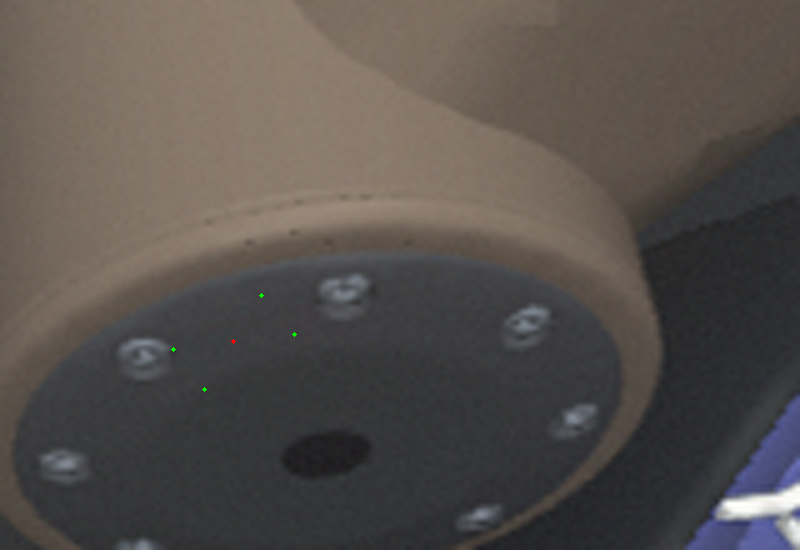

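View pics/w6.png

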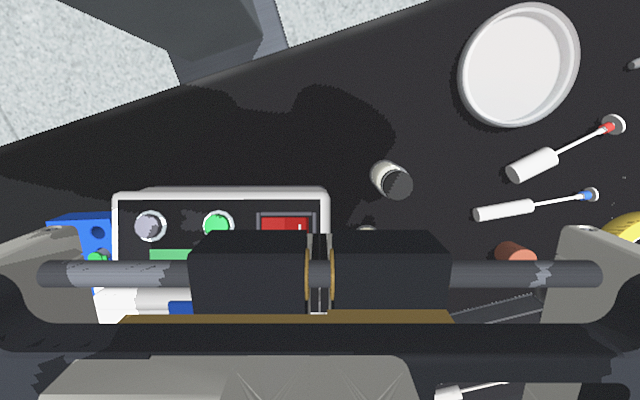

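View pics/t6.png

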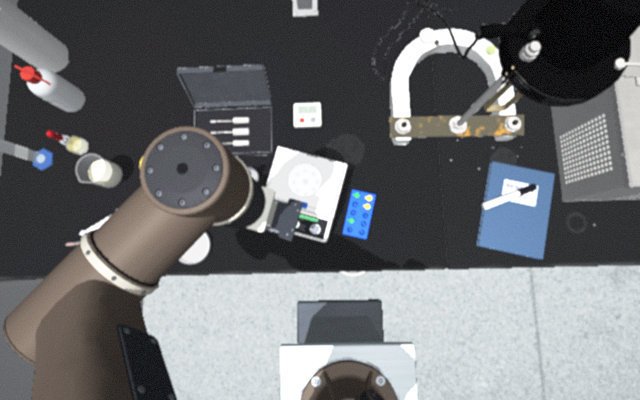

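```bash
python3 - <<'E'
from h import *
W=pickle.load(open('pics/w6.pkl','rb'))
b=(240,190,350,240)
cv2.imwrite('pics/w6z.png',cv2.resize(W['image'][b[1]:b[3],b[0]:b[2],::-1],None,fx=7,fy=7,interpolation=cv2.INTER_CUBIC))
rb=blobs(W,'red',(255,325,205,240));print(rb,blobs(W,'green',(195,240,205,240)))
for n,u,v,z in(('redL',262,224,.079),('redR',rb[0][1][0]+rb[0][1][2],224,.083),('line',298,224,.082),('green',217,225,.0733)):
    p=onz(W,u,v,z);print(n,p.round(4),((p-g)@ex*1e3).round(1),((p-g)@ey*1e3).round(1))
# joint stereo with scene0 white line & red left end
S=pickle.load(open('pics/scene0.pkl','rb'))
p,e=tri([ray(S,190+363/3.5,140+438/3.5),ray(W,298,226)]);print('line tri',p,e,(p-g)@ex,(p-g)@ey)
where()
E
```

```text
[(610, [261, 217, 48, 16], [284.3, 223.0])] [(336, [205, 214, 25, 20], [216.2, 223.07])]
redL [0.4426 0.1451 0.079 ] -2.7 31.9
redR [0.451  0.1775 0.083 ] -4.1 65.4
line [0.449 0.17  0.082] -3.8 57.7
green [0.4353 0.1117 0.0733] 0.0 -2.1
line tri [0.45412716 0.16870969 0.07564263] [np.float64(0.0015596997647375074), np.float64(0.0015596997647376418)] 0.0014485553013395668 0.05793268929858153
t 7.23 rel green ex,ey -1.7 74.3 tip z 117.9 rot [-9.005e+01 -6.000e-02  7.298e+01] F ex ey z 0.36 0.48 0.8
```

View pics/w6z.png

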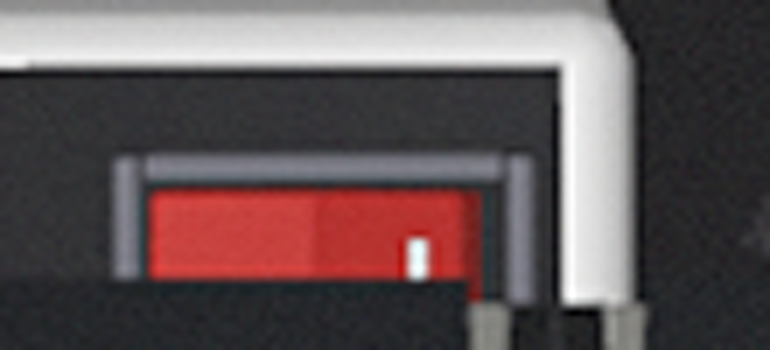

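Call:
jog_arm:
  steps:
    - [1,-0.009,0.01,0,0]
    - [1,0,0.01,0,0]
    - [1,0,0.01,0,0]
    - [1,0,0.003,0,0]
    - [1,0,0,0,0]
    - [1,0,0,0,0]

```text
time_s: 7.73
tcp_pos: [0.4529, 0.1765, 0.1037]
eef_rot: [-90.0, -0.0, 73.0]
contact_force: [0.3, 0.3, -0.2]
gripper_width: 0.0001
```

```bash
python3 - <<'E'
from h import *
where()
w=snapw('w7');where()
b=(180,150,460,330)
cv2.imwrite('pics/w7z.png',cv2.resize(w['image'][b[1]:b[3],b[0]:b[2],::-1],None,fx=2.8,fy=2.8,interpolation=cv2.INTER_CUBIC))
E
```

```text
t 7.73 rel green ex,ey -2.0 65.1 tip z 84.7 rot [-9.001e+01 -2.000e-02  7.298e+01] F ex ey z 0.15 0.4 -0.17
t 7.78 rel green ex,ey -2.0 65.1 tip z 84.7 rot [-9.002e+01 -3.000e-02  7.299e+01] F ex ey z -0.07 -0.01 -0.46
```

View pics/w7z.png

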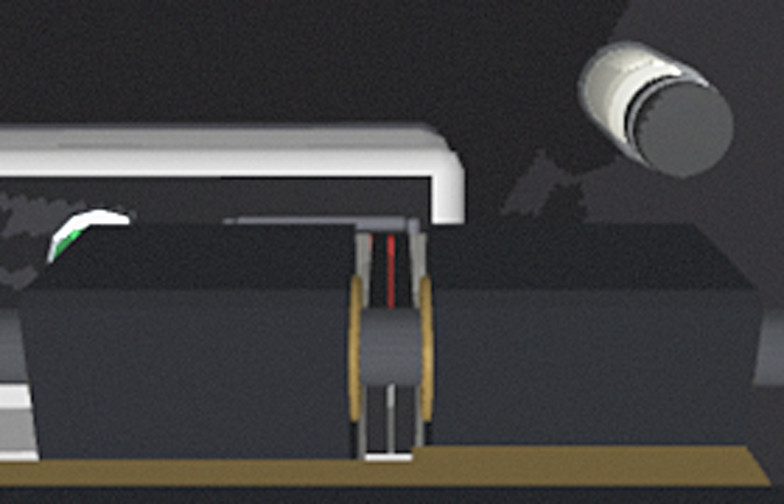

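Call:
jog_arm:
  steps:
    - [1,-0.002,0.002,0,0]
    - [1,0,0.002,0,0]
    - [1,0,0,0,0]
    - [1,0,0,0,0]

```text
time_s: 8.12
tcp_pos: [0.453, 0.1752, 0.101]
eef_rot: [-90.1, -0.1, 73.0]
contact_force: [-4.7, 0.3, 17.0]
gripper_width: 0.0005
```

Call:
jog_arm:
  steps:
    - [1,0,0.001,0,0]
    - [1,0,0,0,0]
    - [1,0,0,0,0]

```text
time_s: 8.37
tcp_pos: [0.4531, 0.1752, 0.1007]
eef_rot: [-90.1, -0.1, 73.1]
contact_force: [-7.2, -0.4, 25.0]
gripper_width: 0.0005
```

Call:
jog_arm:
  steps:
    - [1,0,0.001,0,0]
    - [1,0,0,0,0]
    - [1,0,0,0,0]

```text
time_s: 8.62
tcp_pos: [0.4532, 0.1752, 0.1005]
eef_rot: [-90.2, -0.1, 73.1]
contact_force: [-11.4, -1.9, 32.8]
gripper_width: 0.0007
```

Call:
jog_arm:
  steps:
    - [1,0,0.001,0,0]
    - [1,0,0,0,0]
    - [1,0,0,0,0]

```text
time_s: 8.87
tcp_pos: [0.4533, 0.1752, 0.1002]
eef_rot: [-90.2, -0.2, 73.1]
contact_force: [-14.3, -2.2, 41.9]
gripper_width: 0.0002
```

Call:
jog_arm:
  steps:
    - [1,0,-0.012,0,0]
    - [1,0,-0.03,0,0]
    - [1,0,-0.02,-0.02,0]
    - [1,0,0,-0.04,0]
    - [1,0,0,-0.04,0]
    - [1,0,0,0,0]

```text
time_s: 9.37
tcp_pos: [0.5529, 0.1443, 0.1584]
eef_rot: [-90.2, -0.0, 72.9]
contact_force: [0.6, -0.2, 0.1]
gripper_width: 0.0006
```

```bash
python3 - <<'E'
from h import *
where()
w=snapw('w8');c=snap('scene','s8')
b=(150,100,430,240)
cv2.imwrite('pics/w8z.png',cv2.resize(w['image'][b[1]:b[3],b[0]:b[2],::-1],None,fx=2.8,fy=2.8,interpolation=cv2.INTER_CUBIC))
b=(250,210,380,300);cv2.imwrite('pics/s8z.png',cv2.resize(c['image'][b[1]:b[3],b[0]:b[2],::-1],None,fx=6,fy=6,interpolation=cv2.INTER_CUBIC))
E
```

```text
t 9.37 rel green ex,ey 103.2 63.3 tip z 139.4 rot [-9.015e+01 -5.000e-02  7.292e+01] F ex ey z 0.66 -0.01 0.09
```

View pics/w8z.png

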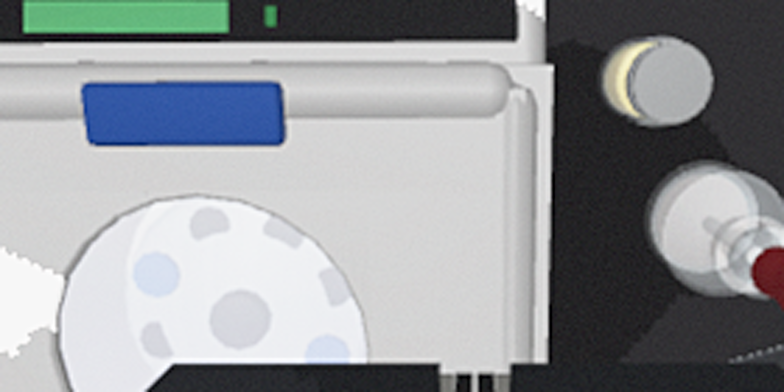

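View pics/s8z.png

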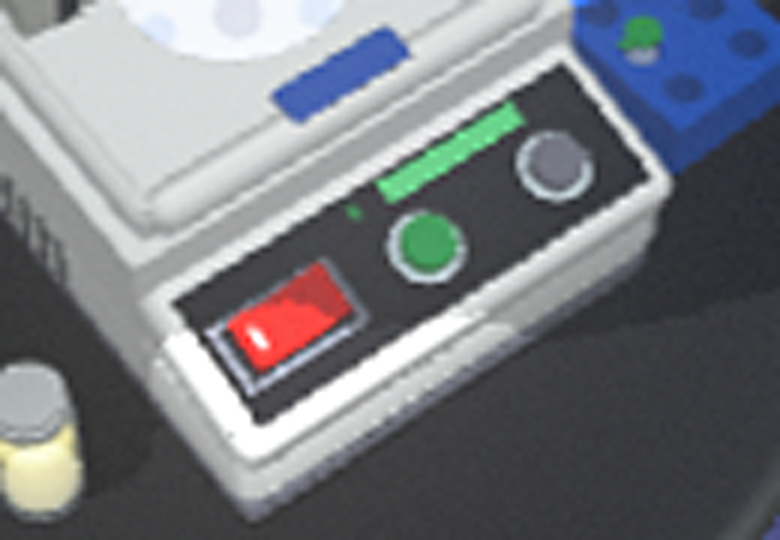

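```bash
python3 - <<'E'
from h import *
out=[]
for f in('scene0','s8'):
    c=pickle.load(open('pics/%s.pkl'%f,'rb'));b=(275,245,325,280)
    out.append(cv2.resize(c['image'][b[1]:b[3],b[0]:b[2],::-1],None,fx=8,fy=8,interpolation=cv2.INTER_CUBIC))
cv2.imwrite('pics/cmp.png',np.hstack(out))
E
```

```text
(no output)
```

View pics/cmp.png

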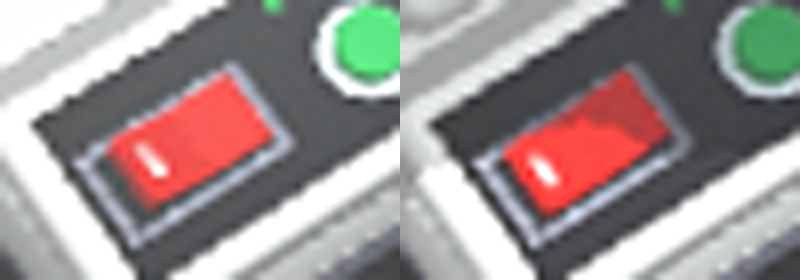

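Call:
jog_arm:
  steps:
    - [1,-0.01,-0.01,0.03,0]
    - [1,0,-0.01,0.03,0]
    - [1,0,0,0,0]
    - [1,0,0,0,0]

```text
time_s: 9.8
tcp_pos: [0.486, 0.1537, 0.1791]
eef_rot: [-90.0, -0.1, 73.1]
contact_force: [1.2, 0.5, -0.7]
gripper_width: 0.0003
```

```bash
python3 - <<'E'
from h import *
where()
w=snapw('w9')
b=(200,130,400,240)
cv2.imwrite('pics/w9z.png',cv2.resize(w['image'][b[1]:b[3],b[0]:b[2],::-1],None,fx=4,fy=4,interpolation=cv2.INTER_CUBIC))
E
```

```text
t 9.8 rel green ex,ey 36.3 52.9 tip z 160.1 rot [-9.005e+01 -9.000e-02  7.311e+01] F ex ey z 1.04 0.88 -0.7
```

View pics/w9z.png

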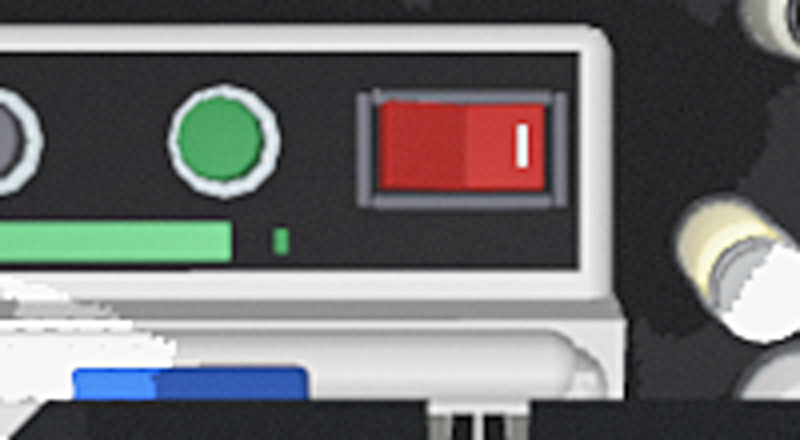

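Call:
jog_arm:
  steps:
    - [1,-0.026,0,0.019,0]
    - [1,-0.027,0,0.019,0]
    - [1,0,0.02,0,0]
    - [1,0,0.02,0,0]
    - [1,0,0.02,0,0]
    - [1,0,0,0,0]
    - [1,0,0,0,0]
    - [1,0,0,0,0]

```text
time_s: 10.52
tcp_pos: [0.4362, 0.1139, 0.1187]
eef_rot: [-90.0, 0.0, 73.0]
contact_force: [-0.5, -0.5, 0.1]
gripper_width: 0.0006
```

```bash
python3 - <<'E'
from h import *
where()
W=pickle.load(open('pics/w9.pkl','rb'));p=onz(W,200+222/4,130+138/4,.0733);print(((p-g)@ex*1e3).round(1),((p-g)@ey*1e3).round(1))
w=snapw('w10');where()
b=(180,170,460,310)
cv2.imwrite('pics/w10z.png',cv2.resize(w['image'][b[1]:b[3],b[0]:b[2],::-1],None,fx=2.8,fy=2.8,interpolation=cv2.INTER_CUBIC))
E
```

```text
t 10.52 rel green ex,ey 0.2 0.3 tip z 99.7 rot [-9.002e+01  1.000e-02  7.300e+01] F ex ey z -0.3 -0.63 0.09
0.4 -1.6
t 10.57 rel green ex,ey 0.3 0.5 tip z 99.9 rot [-9.005e+01 -4.000e-02  7.300e+01] F ex ey z 0.26 0.51 0.36
```

View pics/w10z.png

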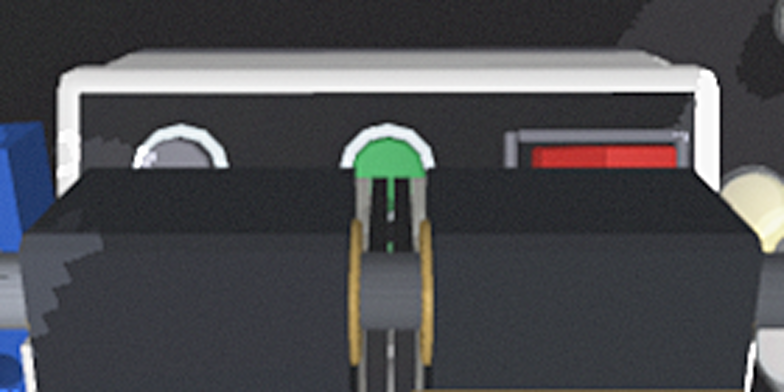

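Call:
jog_arm:
  steps:
    - [1,0,0.008,0.003,0]
    - [1,0,0.006,0,0]
    - [1,0,0.001,0,0]
    - [1,0,0.001,0,0]
    - [1,0,0,0,0]
    - [1,0,0,0,0]

```text
time_s: 11.07
tcp_pos: [0.4328, 0.1146, 0.1021]
eef_rot: [-90.0, 0.0, 73.0]
contact_force: [-0.6, -0.4, 0.5]
gripper_width: 0.0001
```

```bash
python3 - <<'E'
from h import *
where()
E
```

```text
t 11.07 rel green ex,ey -3.3 -0.0 tip z 83.1 rot [-90.     0.    72.99] F ex ey z -0.49 -0.57 0.45
```

Call:
jog_arm:
  steps:
    - [1,0,0.001,0,0]
    - [1,0,0.001,0,0]
    - [1,0,0,0,0]
    - [1,0,0,0,0]

```text
time_s: 11.4
tcp_pos: [0.4327, 0.1145, 0.1]
eef_rot: [-90.0, 0.0, 73.0]
contact_force: [0.5, 0.6, 0.7]
gripper_width: 0.0006
```

```bash
python3 - <<'E'
from h import *
where()
E
```

```text
t 11.4 rel green ex,ey -3.4 -0.1 tip z 81.0 rot [-90.     0.    72.98] F ex ey z 0.34 0.74 0.69
```

Call:
jog_arm:
  steps:
    - [1,0,0.001,0,0]
    - [1,0,0.001,0,0]
    - [1,0,0,0,0]
    - [1,0,0,0,0]

```text
time_s: 11.73
tcp_pos: [0.4329, 0.1147, 0.0982]
eef_rot: [-90.0, -0.0, 73.0]
contact_force: [0.8, 0.3, 1.8]
gripper_width: 0.0004
```

```bash
python3 - <<'E'
from h import *
where()
E
```

```text
t 11.73 rel green ex,ey -3.1 0.0 tip z 79.2 rot [-9.002e+01 -1.000e-02  7.299e+01] F ex ey z 0.67 0.48 1.78
```

Call:
jog_arm:
  steps:
    - [1,0,0.001,0,0]
    - [1,0,0.001,0,0]
    - [1,0,0,0,0]
    - [1,0,0,0,0]

```text
time_s: 12.07
tcp_pos: [0.433, 0.1147, 0.0962]
eef_rot: [-90.0, -0.0, 73.0]
contact_force: [1.2, -1.4, 3.6]
gripper_width: 0.0006
```

```bash
python3 - <<'E'
from h import *
where()
E
```

```text
t 12.07 rel green ex,ey -3.1 0.1 tip z 77.2 rot [-9.002e+01 -2.000e-02  7.299e+01] F ex ey z 1.6 -1.02 3.62
```

Call:
jog_arm:
  steps:
    - [1,0,0.001,0,0]
    - [1,0,0,0,0]
    - [1,0,0,0,0]

```text
time_s: 12.32
tcp_pos: [0.4329, 0.1148, 0.0952]
eef_rot: [-90.0, -0.0, 73.0]
contact_force: [2.2, -0.8, 3.4]
gripper_width: 0.0004
```

Call:
jog_arm:
  steps:
    - [1,0,0.001,0,0]
    - [1,0,0,0,0]
    - [1,0,0,0,0]

```text
time_s: 12.57
tcp_pos: [0.4331, 0.1147, 0.0946]
eef_rot: [-90.0, -0.0, 73.0]
contact_force: [-0.3, -1.1, 9.1]
gripper_width: 0.0005
```

```bash
python3 - <<'E'
from h import *
where()
E
```

```text
t 12.57 rel green ex,ey -2.9 0.2 tip z 75.6 rot [-9.005e+01 -3.000e-02  7.301e+01] F ex ey z 0.02 -1.11 9.12
```

Call:
jog_arm:
  steps:
    - [1,0,0.0005,0,0]
    - [1,0,0,0,0]
    - [1,0,0,0,0]

```text
time_s: 12.82
tcp_pos: [0.4332, 0.1147, 0.0944]
eef_rot: [-90.1, -0.0, 73.0]
contact_force: [-0.9, -0.7, 13.2]
gripper_width: 0.0004
```

```bash
python3 - <<'E'
from h import *
where()
w=snapw('w11');c=snap('scene','s11');t=snap('top','t11');where()
b=(100,150,540,400)
cv2.imwrite('pics/w11z.png',cv2.resize(w['image'][100:300,60:580,::-1],None,fx=1.5,fy=1.5))
cv2.imwrite('pics/t11z.png',cv2.resize(t['image'][130:260,220:390,::-1],None,fx=4,fy=4,interpolation=cv2.INTER_CUBIC))
E
```

```text
t 12.82 rel green ex,ey -2.8 0.2 tip z 75.4 rot [-9.006e+01 -3.000e-02  7.301e+01] F ex ey z -0.63 -0.95 13.25
t 12.97 rel green ex,ey -2.8 0.2 tip z 75.4 rot [-9.006e+01 -4.000e-02  7.301e+01] F ex ey z 0.05 -1.49 12.79
```

View pics/w11z.png

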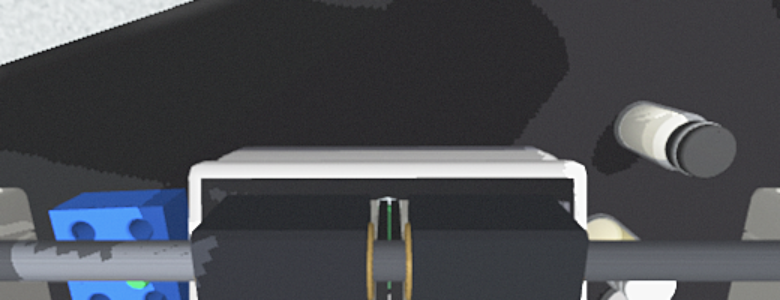

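View pics/s11.png

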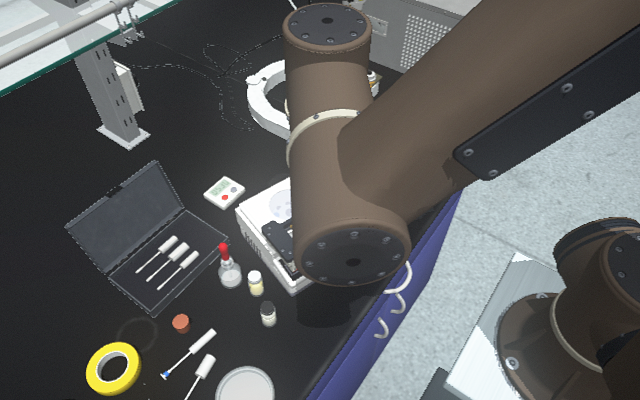

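View pics/t11z.png

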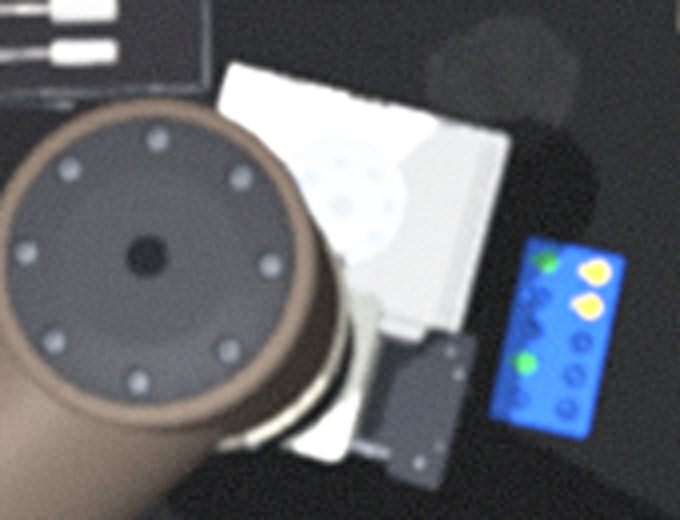

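```bash
python3 - <<'E'
from h import *
where();print(r.close_job())
E
```

```text
t 12.97 rel green ex,ey -2.8 0.2 tip z 75.4 rot [-9.006e+01 -4.000e-02  7.301e+01] F ex ey z 0.05 -1.49 12.79
the job is handed in; nothing more can be done
None
```

The spin job is done and handed in at about 13 s, with the closed fingertips still holding the green key down.

- **Lid:** I pushed it down along its arc at the blue pad. It came to a hard stop at pad height 114.5 mm (115 mm nominal) and still looked shut in later pictures. I didn't see the snap as a separate force peak.
- **Rocker:** I pressed the white-marked end. The wrist picture afterwards showed the shading of the two halves reversed, with the line end down, so it is on. A first comparison in the scene camera was inconclusive. I overpushed here: several 1 mm steps sent in one batch took the vertical force to about 42 N. It was on the fingertips, not the arm or gripper body that the 40 N limit names.
- **Green key:** It gave about 1–4 N over roughly 4 mm, then hit a stop. It is held at about 13 N, centred to within about 3 mm.
- **Rest:** The grey key was never approached. By eye, the vials, dropper and rack are where they started.

One measurement disagreed: the green key top measured 73 mm high in the pictures, but the fingertips met it at about 80 mm. The sloping top explains about 2 mm of that and the rest stays open, so I judged the press by force and travel.

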